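# Scrub out the beaker and hold the brush slanted over the drip tray

### The arm

A 7-joint arm with a two-finger parallel gripper is mounted at the origin on the work surface. World frame = base frame: x ahead of the robot, y to its left, z up, the work surface at z = 0. Lengths are in m, angles in degrees, forces in N, time in s.
With the tool pointing down it reaches from about 0.4 to 0.9 m from the base axis. Payload 5.5 kg.
Tool frame: the origin (TCP) lies midway between the tips of the shut fingers; the grasp point (between the pads) lies 19 mm behind it (arm.pinch_z is the z of the grasp point in the tool frame, in m); z points along the fingers, y is the direction in which the jaws open and shut (so a half turn about z gives the same grasp; the last joint's range is limited). The gripper opens to 92 mm and grips with 3 to 60 N. Pads are 19 mm wide; open, the fingers measure 130 mm over their backs; the gripper's body (75 mm by 190 mm) begins 47 mm behind the grasp point.
Start: joints at [86.356, 28.699, -24.465, 88.831, 12.651, 65.22, -12.049], TCP at [0.209, -0.616, 0.227] pointing down, gripper open.
Joint ranges: [-164.97, 164.97], [-17.58, 116.51], [-87.97, 89.64], [11.32, 138.91], [-80.73, 260.73], [10.89, 115.49], [-147.41, 147.41]. Speed limits (degrees/s): [147.25, 147.25, 180, 180, 180, 180, 180].

### API

Orientations are given as [roll, pitch, yaw] about the fixed x, y, z axes, in that order (R = Rz(yaw) Ry(pitch) Rx(roll)).
In Python, from rig import arm gives the robot as it stands.
- The arm moves only by the tool jog_arm, never from a script. Its argument "commands" is a list of rows, each an object with "slide": the shift along the tool's x, y, z in cm, a list of three; "angular": the turn, a rotation vector about the tool's x, y, z in rad, a list of three; "fingers": the gripper command: -1 is shut, 1 is fully open, values between are in proportion. In form: [{"slide": [x, y, z], "angular": [ax, ay, az], "fingers": fingers}, ...]. A call has 1 to 8 rows; each row shifts and turns the pose as measured when the row begins, along the tool's axes as they then stand; what a row does not reach is not made up. A row lasts 1/10 s, in which the tool goes at most 50 mm and 8.59 degrees, less where a joint would pass 70% of its speed; a pose out of reach is approached as far as the arm can. A call with a gripper value outside its range is refused whole. The fingers move at their own pace and stop on an object; the grip force is fixed at half the most. Time passes only in rows, so rows that do not move let the fingers close. It gives the time, the measured TCP pose, the force and the opening at its end, in the units of the state.
- arm.sense(): the state, without advancing time (a new reading comes with each control period).
- arm.read_camera(name): name is "side" or "top" or "wrist"; returns a dict with "frame" (384x512x3 uint8, red, green, blue), "K" (3x3 intrinsics, pixels), "extrinsics" (4x4, takes a point from world to camera coordinates); the wrist camera has in their place "tool_from_camera" (4x4, takes a point from camera to tool coordinates, whose origin is the TCP and whose axes are the flange's). Camera axes: x right, y down, z forward; pixel columns grow to the right and rows downward; lengths in m; the calibration is good to about 2 mm. A picture is of the moment at which its call begins: read the wrist's pose just before it. There is no depth.
- arm.finish_job(): hands the job in, once; it reports no verdict.
The state is a dict: "clock": time; "joints": joint angles; "qd": joint speeds; "tau": joint torques, N m; "eef_pos": TCP position; "orientation": TCP orientation; "contact_force": force on the tool from outside, world axes, zero at the start; "torque": the same for the moment, N m; "width": finger opening in m.
Only numpy, scipy, OpenCV 4.12 (cv2) and the standard library are available. Lean on these libraries where they do the work, as an engineer would, in place of code of your own. Each camera call takes 0.05 s, during which the arm holds its last target.

### The job

Scrub out the steel beaker in which the bottle brush stands: take hold of the brush and give it two full strokes, each time raising the bristle head from the bottom until its top is at the beaker's mouth and pushing it back down to the bottom. Then draw the brush right out and hold it over the empty drip tray to drain, bristle head lower than the handle, slanted about half-way between upright and level, the head a hand's breadth or so above the middle of the tray and touching nothing. Finish while still holding the brush there, motionless; leave the beaker standing in its place and do not disturb the other things.

Things in the scene. Friction and masses are not known exactly. Their poses are not given: they have to be found in the camera images.
- brush_grip (a point): Bottle brush, 274 mm long, 0.12 kg, standing upright on its head in a steel beaker. This point: middle of the handle to grip, on the brush's axis, 225 mm above the head's flat bottom. Handle: round white rod, 20 mm thick, from 175 to 257 mm above that bottom; above it a hanging eye up to 274 mm, below it a 7 mm wire shaft. Own z runs from head to handle (up at the start).
- brush_head (a point): Centre of the brush's bristle head, a firm upright cylinder of off-white bristle rings, 61 mm in diameter and 80 mm long, 40 mm above its flat bottom, on the brush's axis.
- brush_tip (a point): Centre of the flat bottom of the bristle head, the end of the brush opposite the handle.
- beaker: Steel beaker in which the brush stands, loose on the table, 0.65 kg, 150 mm tall, outside 81 mm at the foot and 85 mm at the rim, inside 75 to 79 mm, floor 4 mm thick. With the brush's head on the floor, the head's top is 66 mm below the rim. It slides or tips if pushed. Origin: centre of its underside; z up.
- tray: Empty aluminium drip tray, a shallow rimmed pan 330 mm long (own x), 240 mm wide (own y) and 24 mm tall with walls 3 mm thick, fixed on the table, to the left of the beakers. Origin: centre of its underside.
- utensils: Bystander: a second steel beaker of the same size, with a small wire whisk and a wooden spatula in it, up to 212 mm tall. Origin: centre of its underside. The two beakers may stand in either place.
- moulds: Bystander: nested stack of aluminium tart moulds, 77 mm across, 50 mm tall. Origin: centre of its underside.
- soap: Bystander: white pump bottle, 62 mm across, 170 mm tall. Origin: centre of its underside.
- scraper: Bystander: dough scraper lying flat, white plastic blade 105 by 120 mm with a wooden bar handle, 21 mm tall. Origin: under the middle, on the table.
- shaker: Bystander: round steel sugar shaker with a domed top, 70 mm across, 110 mm tall. Origin: centre of its underside.
Things that resemble listed ones, but are neither listed nor needed, are in the scene too. Leave any blue look-alike of the beaker alone.

How it is judged (in metres and radians):
On the way, in this order (a step that is already met when the one before it is completed fails the run):
1. first stroke up: head raised at least 45 mm off the beaker's floor, still inside (z of brush_tip in the frame of beaker between 0.049 and 0.145 m and horizontal distance between brush_tip and beaker below 0.03 m and contact force between brush and the fingers above 1 N), for 0.04 s.
2. first stroke down: bottom of the head within 12 mm of the beaker's floor (z of brush_tip in the frame of beaker below 0.016 m and horizontal distance between brush_tip and beaker below 0.03 m and contact force between brush and the fingers above 1 N), for 0.04 s.
3. second stroke up (all of step 1), for 0.04 s.
4. second stroke down (all of step 2), for 0.04 s.
5. brush drawn right out of the beaker, head above the rim (z of brush_tip in the frame of beaker above 0.15 m and contact force between brush and the fingers above 1 N), for 0.04 s.
At the end, for the whole second after the job is handed in: Fingers hold the brush still, 30-60 deg from upright, head lower; head centre within 100 mm (along) and 70 mm (across) of the tray's centre, 75-250 mm above the table, touching nothing else. Beaker upright, within 50 mm of its start (contact force between brush and the fingers above 1 N and angle between brush_grip's own z axis and vertical between 0.52 and 1.05 rad and x of brush_head in the frame of tray between -0.1 and 0.1 m and y of brush_head in the frame of tray between -0.07 and 0.07 m and height (world z) of brush_head between 0.075 and 0.25 m and contact force between brush and tray below 0.1 N and contact force between brush and beaker below 0.1 N and contact force between brush and utensils below 0.1 N and contact force between brush and moulds below 0.1 N and linear speed of brush below 0.03 m/s and angle between beaker's own z axis and vertical below 0.1 rad and height (world z) of beaker below 0.01 m and distance of beaker from where it was at the start of the episode below 0.05 m and contact force between brush and soap below 0.1 N and contact force between brush and shaker below 0.1 N and contact force between brush and scraper below 0.1 N and height (world z) of brush_grip above 0.16 m); the arm keeps its last pose, push and grip.
It fails at once if the beaker is tipped over or lifted off the table (angle between beaker's own z axis and vertical above 0.35 rad or height (world z) of beaker above 0.03 m).
It fails at once if a bystander is disturbed: moved more than 30 mm (distance of any of utensils, moulds, soap, scraper, shaker from where it was at the start of the episode above 0.03 m).
It also fails if it takes over 45 s, if anything falls off the work surface, if the arm or the gripper's body presses on something with over 40 N, if the wrist force passes 120 N, or if a joint passes its speed limit or range.

## Working session

There is one attempt and no reset: what is moved stays moved. The work goes in short steps, Python scripts to look and compute and a tool call to move; the robot and the scene stay as the last step left them, time stands still between calls to the robot, and variables do not carry over. Pictures are saved under pics/ and viewed, and the job is handed in when it is done.

Besides the shell and the picture viewer there is one more tool, called after ">>>" by a JSON object that holds its "fn" and its "kwargs". jog_arm: Moves the arm, as the interface text tells. Its arguments: {"type":"object","properties":{"commands":{"type":"array"}},"required":["commands"]}

```bash
mkdir -p pics; ls
python3 - <<'E'
from rig import arm
import cv2,numpy as np
print(arm.sense(), arm.pinch_z)
for n in ["side","top","wrist"]:
    c=arm.read_camera(n); cv2.imwrite(f"pics/{n}0.png",c["frame"][:,:,::-1])
    print(n,c["K"].tolist(), np.round(c.get("extrinsics",c.get("tool_from_camera")),4).tolist())
E
```

```text
pics
{'clock': 0.0, 'joints': array([ 86.35721019,  28.7517922 , -24.45050862,  88.8921037 ,
        12.65228889,  65.21593236, -12.0493516 ]), 'qd': array([-0.00206286, -0.10264113, -0.01657194,  0.03788015, -0.00810807,
        0.07657307, -0.0502551 ]), 'tau': array([ 3.61118828e-04, -5.66583645e+01, -5.81583068e+00, -2.79115105e+01,
       -6.85668178e-02,  3.09406884e-02,  1.81024648e-04]), 'eef_pos': array([ 0.20835359, -0.6149849 ,  0.22569142]), 'orientation': array([-1.79893465e+02, -1.47789487e-03,  1.87243440e+01]), 'contact_force': array([-0.25491889,  0.53336528, -0.10177913]), 'torque': array([-0.03667448, -0.01757023,  0.01474999]), 'width': 0.09183739163943816} -0.0188
side [[401.58738552142876, 0.0, 252.91044791641403], [0.0, 401.58738552142876, 192.19875760298248], [0.0, 0.0, 1.0]] [[-0.8714, -0.4905, 0.0012, 0.5023], [-0.2359, 0.4168, -0.8779, 0.2937], [0.4301, -0.7653, -0.4789, 1.0059], [0.0, 0.0, 0.0, 1.0]]
top [[396.3776997941582, 0.0, 256.82924756202203], [0.0, 396.3776997941582, 196.43166617220487], [0.0, 0.0, 1.0]] [[0.0029, -1.0, -0.0008, -0.0274], [-0.9799, -0.0027, -0.1993, 0.6127], [0.1993, 0.0013, -0.9799, 1.1457], [0.0, 0.0, 0.0, 1.0]]
wrist [[323.81523034162774, 0.0, 269.859427386902], [0.0, 323.81523034162774, 190.30705460392107], [0.0, 0.0, 1.0]] [[-0.0007, -0.9548, -0.2973, 0.0804], [1.0, -0.0005, -0.0006, -0.0003], [0.0004, -0.2973, 0.9548, -0.1574], [0.0, 0.0, 0.0, 1.0]]
```

View pics/side0.png

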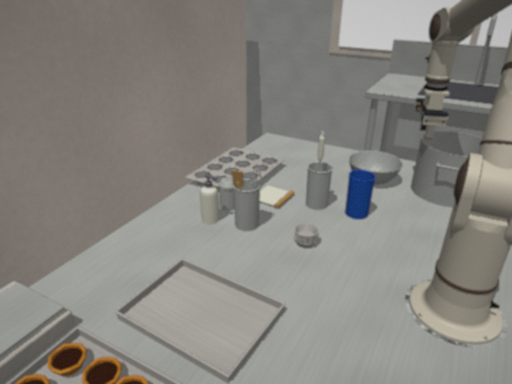

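View pics/top0.png

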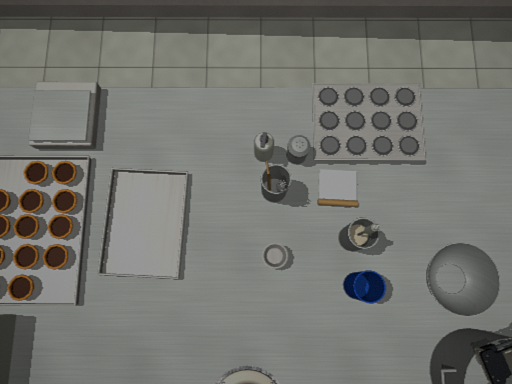

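View pics/wrist0.png

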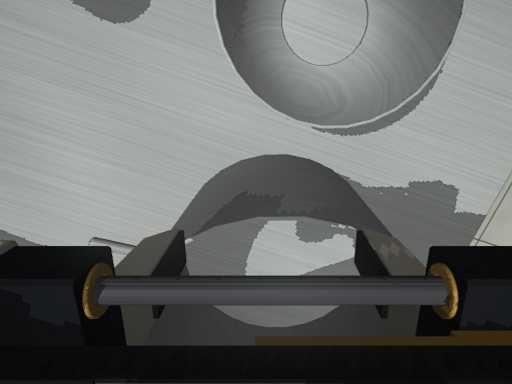

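The side view shows a white handle at (321,145) sticking out of a steel beaker at (319,187). The utensil beaker is at (246,207) and the blue look-alike at (360,194). In the top view these are at (362,236), (276,183) and (366,287), with the tray at (146,222). The candidates for the brush beaker are:
- the steel beaker at top (362,236), which has an off-white head in it
- the utensils beaker at (276,183), with whisk and spatula
- the blue cup at (366,287)

I choose the one at (362,236) and will check it in a close crop.

Run:
```python
import cv2,numpy as np
s=cv2.imread("pics/side0.png"); t=cv2.imread("pics/top0.png")
a=cv2.resize(s[120:225,290:385],None,fx=5,fy=5,interpolation=cv2.INTER_CUBIC)[:525,:400]
b=cv2.resize(t[205:310,335:415],None,fx=5,fy=5,interpolation=cv2.INTER_CUBIC)
cv2.imwrite("pics/crop1.png",np.hstack([a,b]))
```

```text
(no output)
```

View pics/crop1.png

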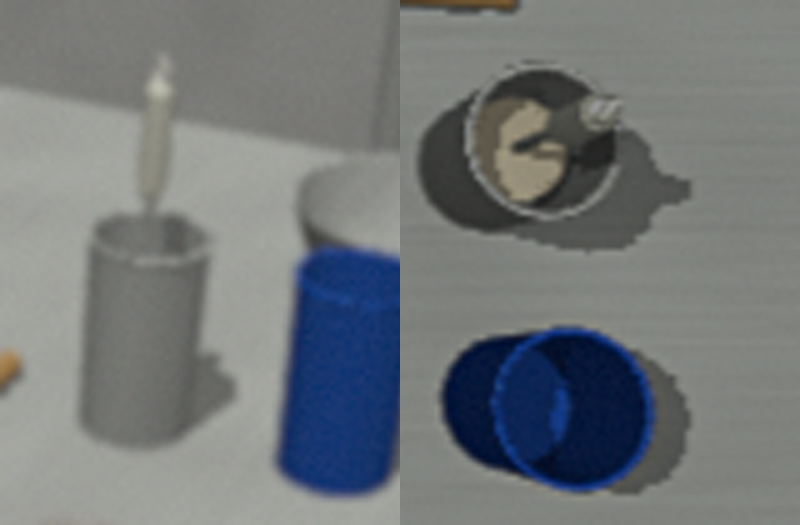

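The crop confirms it: white handle, 7 mm wire and off-white head in a steel beaker. The blue one is empty. Next I measure.

```bash
cat > h.py <<'E'
from rig import arm
import cv2,numpy as np
def cam(n):
    c=arm.read_camera(n); return c
def ray(c,p):
    E=c["extrinsics"];R=E[:3,:3];o=-R.T@E[:3,3]
    d=R.T@np.linalg.inv(c["K"])@np.array([p[0],p[1],1.]);return o,d/np.linalg.norm(d)
def plane(c,p,z):
    o,d=ray(c,p);return o+d*(z-o[2])/d[2]
def tri(c1,p1,c2,p2):
    o1,d1=ray(c1,p1);o2,d2=ray(c2,p2)
    s=np.linalg.lstsq(np.c_[d1,-d2],o2-o1,rcond=None)[0]
    a=o1+s[0]*d1;b=o2+s[1]*d2;return (a+b)/2,np.linalg.norm(a-b)
def proj(c,P):
    q=c["K"]@(c["extrinsics"]@np.r_[P,1])[:3];return q[:2]/q[2]
E
cat > m.py <<'E'
from h import *
np.set_printoptions(precision=4,suppress=True)
t=cam("top");s=cam("side")
# rim in top crop coords -> pixels
f=lambda x,y:(335+(x+.5)/5-.5,205+(y+.5)/5-.5)
g=lambda x,y:(290+(x+.5)/5-.5,120+(y+.5)/5-.5)
for e in [(66,140),(219,140),(143,62),(143,217)]: print("rim",plane(t,f(*e),.15))
print("rim c",plane(t,f(143,140),.15))
print("eye",tri(t,f(205,110),s,g(160,75)))
for z in (.261,.278): print("handle top on z",z,"side",plane(s,g(159,95),z),"top",plane(t,f(202,110),z))
print("handle bot side z.179",plane(s,g(151,200),.179))
print("rim side c",plane(s,g(151,238),.15), "foot front", plane(s,g(140,443),0))
g2=cv2.inRange(t["frame"],(0,0,0),(255,255,255))
for p in [(113,170),(188,172),(103,276),(181,278)]: print("tray",plane(t,p,.024))
for n,p,z in [("utens",(276,183),.15),("soap",(264,147),.15),("shaker",(299,149),.1),("mould",(276,256),.05),("blue",(371,287),.15),("scraper",(338,188),.01),("bowl",(463,279),.1)]: print(n,plane(t,p,z))
E
python3 m.py
```

```text
rim [ 0.4934 -0.2778  0.15  ]
rim [ 0.4936 -0.3625  0.15  ]
rim [ 0.5371 -0.3226  0.15  ]
rim [ 0.4511 -0.3183  0.15  ]
rim c [ 0.4935 -0.3204  0.15  ]
eye (array([ 0.4952, -0.3204,  0.2677]), np.float64(0.0004687196749655921))
handle top on z 0.261 side [ 0.4881 -0.3022  0.261 ] top [ 0.4963 -0.3209  0.261 ]
handle top on z 0.278 side [ 0.4734 -0.2597  0.278 ] top [ 0.4941 -0.3158  0.278 ]
handle bot side z.179 [ 0.4923 -0.3168  0.179 ]
rim side c [ 0.4905 -0.3187  0.15  ] foot front [ 0.4776 -0.297   0.    ]
tray [0.7051 0.433  0.024 ]
tray [0.6992 0.1937 0.024 ]
tray [0.3739 0.4383 0.024 ]
tray [0.3686 0.2024 0.024 ]
utens [ 0.6338 -0.0801  0.15  ]
soap [ 0.7407 -0.0461  0.15  ]
shaker [ 0.7515 -0.1527  0.1   ]
mould [ 0.4338 -0.0834  0.05  ]
blue [ 0.3468 -0.334   0.15  ]
scraper [ 0.6514 -0.2847  0.01  ]
bowl [ 0.3684 -0.6092  0.1   ]
```

>>> {"fn": "jog_arm", "kwargs": {"commands": [{"slide": [0, 0, -4], "angular": [0, 0, 0], "fingers": 1}, {"slide": [0, 0, -4], "angular": [0, 0, 0], "fingers": 1}, {"slide": [0, 0, -3], "angular": [0, 0, 0], "fingers": 1}, {"slide": [4, -2, 0], "angular": [0, 0, 0], "fingers": 1}, {"slide": [4, -2, 0], "angular": [0, 0, 0], "fingers": 1}, {"slide": [4, -2, 0], "angular": [0, 0, 0], "fingers": 1}, {"slide": [4, -2, 0], "angular": [0, 0, 0], "fingers": 1}, {"slide": [4, -2, 0], "angular": [0, 0, 0], "fingers": 1}]}}

```text
clock: 1.05
eef_pos: [0.3626, -0.4587, 0.3381]
orientation: [-179.8, 0.2, 17.7]
contact_force: [0.1, -0.1, 0.1]
width: 0.0919
```

>>> {"fn": "jog_arm", "kwargs": {"commands": [{"slide": [4, -2.2, 0], "angular": [0, 0, 0], "fingers": 1}, {"slide": [4, -2.2, 0], "angular": [0, 0, 0], "fingers": 1}, {"slide": [4, -2.2, 0], "angular": [0, 0, 0], "fingers": 1}, {"slide": [0, 0, 0], "angular": [0, 0, -0.14], "fingers": 1}, {"slide": [0, 0, 0], "angular": [0, 0, -0.14], "fingers": 1}, {"slide": [0, 0, 0], "angular": [0, 0, -0.14], "fingers": 1}, {"slide": [0, 0, 0], "angular": [0, 0, -0.14], "fingers": 1}, {"slide": [0, 0, 0], "angular": [0, 0, -0.13], "fingers": 1}]}}

```text
clock: 1.85
eef_pos: [0.4679, -0.3427, 0.339]
orientation: [-179.9, -0.1, 59.5]
contact_force: [0.9, -0.5, 0.2]
width: 0.0919
```

>>> {"fn": "jog_arm", "kwargs": {"commands": [{"slide": [0, 0, 0], "angular": [0, 0, 0], "fingers": 1}]}}

```text
clock: 1.95
eef_pos: [0.4679, -0.3426, 0.3389]
orientation: [-179.9, -0.2, 59.6]
contact_force: [-0.9, -0.4, -0.3]
width: 0.0923
```

```bash
cat > go.py <<'E'
import sys
from h import *
from scipy.spatial.transform import Rotation as Ro
s=arm.sense();T=np.array([float(v) for v in sys.argv[1:4]])
R=Ro.from_euler("xyz",s["orientation"],degrees=True).as_matrix()
print("t",s["clock"],"pos",s["eef_pos"].round(4),"ori",s["orientation"].round(1),"z",R[:,2].round(3),"w",round(s["width"],4),"F",s["contact_force"].round(1),"q",s["joints"].round(0))
print("tool cm",(R.T@(T-s["eef_pos"])*100).round(2))
if len(sys.argv)>4:
    for n in sys.argv[4].split(","):
        c=cam(n);cv2.imwrite(f"pics/{n}_{s['clock']:.2f}.png",c["frame"][:,:,::-1]);print(f"pics/{n}_{s['clock']:.2f}.png")
E
python3 go.py .4935 -.3204 .335 top,wrist
```

```text
t 1.95 pos [ 0.4679 -0.3426  0.3389] ori [-179.9   -0.2   59.6] z [-0.     0.003 -1.   ] w 0.0923 F [-0.9 -0.4 -0.3] q [ 66.  19. -42.  91.  13.  75.  -8.]
tool cm [3.21 1.09 0.4 ]
pics/top_1.95.png
pics/wrist_1.95.png
```

View pics/wrist_1.95.png

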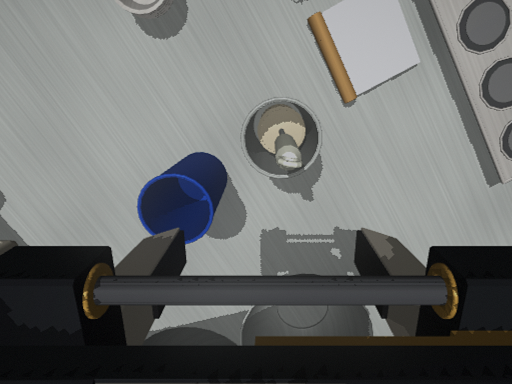

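The wrist view shows the brush beaker rim centred at about (281,137) and the handle top at (289,158). I cross-check these by ray.

```bash
cat > w.py <<'E'
from h import *
from scipy.spatial.transform import Rotation as Ro
def wray(pix,z):
    s=arm.sense();R=Ro.from_euler("xyz",s["orientation"],degrees=True).as_matrix()
    c=arm.read_camera("wrist");T=c["tool_from_camera"]
    for p,zz in zip(pix,z):
        d=R@T[:3,:3]@np.linalg.inv(c["K"])@np.array([p[0],p[1],1.]);o=s["eef_pos"]+R@T[:3,3]
        print(p,(o+d*(zz-o[2])/d[2]).round(4))
E
python3 - <<'E'
from w import *
wray([(281,137),(242,137),(321,137),(289,158),(289,158)],[.15,.15,.15,.261,.275])
E
```

```text
(281, 137) [ 0.494 -0.32   0.15 ]
(242, 137) [ 0.4583 -0.2988  0.15  ]
(321, 137) [ 0.5306 -0.3417  0.15  ]
(289, 158) [ 0.496  -0.3215  0.261 ]
(289, 158) [ 0.4968 -0.3186  0.275 ]
```

>>> {"fn": "jog_arm", "kwargs": {"commands": [{"slide": [3.3, 1.25, 0], "angular": [0, 0, 0], "fingers": 1}, {"slide": [0, 0, 0], "angular": [0, 0, 0.04], "fingers": 1}]}}

```text
clock: 2.3
eef_pos: [0.4954, -0.3214, 0.339]
orientation: [-179.9, -0.1, 56.5]
contact_force: [0.4, 0.8, 0.8]
width: 0.0914
```

```bash
python3 go.py .4953 -.3207 .221
```

```text
t 2.3 pos [ 0.4954 -0.3214  0.339 ] ori [-1.799e+02 -1.000e-01  5.650e+01] z [-0.     0.003 -1.   ] w 0.0914 F [0.4 0.8 0.8] q [ 62.  20. -42.  89.  14.  76. -14.]
tool cm [ 0.03 -0.02 11.81]
```

>>> {"fn": "jog_arm", "kwargs": {"commands": [{"slide": [0, 0, 3.5], "angular": [0, 0, 0], "fingers": 1}, {"slide": [0, 0, 3.5], "angular": [0, 0, 0], "fingers": 1}, {"slide": [0, 0, 2.5], "angular": [0, 0, 0], "fingers": 1}, {"slide": [0, 0, 2], "angular": [0, 0, 0], "fingers": 1}, {"slide": [0, 0, 0], "angular": [0, 0, 0], "fingers": 1}]}}

```text
clock: 2.8
eef_pos: [0.4971, -0.3218, 0.2218]
orientation: [179.8, -0.0, 55.7]
contact_force: [-0.9, 0.7, 0.4]
width: 0.092
```

```bash
python3 go.py .4953 -.3207 .221 side,wrist
```

```text
t 2.8 pos [ 0.4971 -0.3218  0.2218] ori [179.8  -0.   55.7] z [ 0.003 -0.001 -1.   ] w 0.092 F [-0.9  0.7  0.4] q [ 60.  26. -39.  98.  18.  63. -19.]
tool cm [-0.01 -0.21  0.08]
pics/side_2.80.png
pics/wrist_2.80.png
```

Run:
```python
import cv2,numpy as np
s=cv2.imread("pics/side_2.80.png")[70:220,260:400]
w=cv2.imread("pics/wrist_2.80.png")
cv2.imwrite("pics/c2.png",np.hstack([cv2.resize(s,(350,375)),cv2.resize(w,(450,375))]))
```

```text
(no output)
```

View pics/c2.png

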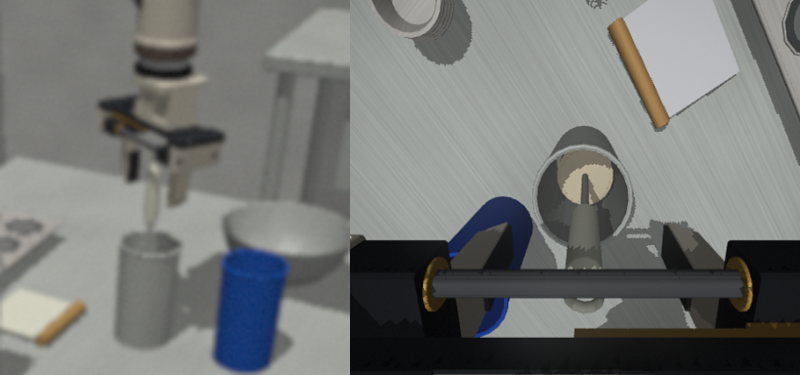

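The handle sits centred between the open jaws, so I close on it.

>>> {"fn": "jog_arm", "kwargs": {"commands": [{"slide": [0, -0.1, 0], "angular": [0, 0, 0], "fingers": -1}, {"slide": [0, 0, 0], "angular": [0, 0, 0], "fingers": -1}, {"slide": [0, 0, 0], "angular": [0, 0, 0], "fingers": -1}, {"slide": [0, 0, 0], "angular": [0, 0, 0], "fingers": -1}, {"slide": [0, 0, 0], "angular": [0, 0, 0], "fingers": -1}, {"slide": [0, 0, 0], "angular": [0, 0, 0], "fingers": -1}]}}

```text
clock: 3.5
eef_pos: [0.5012, -0.3237, 0.2309]
orientation: [179.0, -0.0, 55.6]
contact_force: [-0.2, 0.1, 0.1]
width: 0.0484
```

```bash
python3 go.py .495 -.3205 .288 wrist
```

```text
t 3.5 pos [ 0.5012 -0.3237  0.2309] ori [179.   -0.   55.6] z [ 0.014 -0.009 -1.   ] w 0.0484 F [-0.2  0.1  0.1] q [ 61.  25. -40.  97.  18.  63. -19.]
tool cm [-0.08 -0.59 -5.72]
pics/wrist_3.50.png
```

View pics/wrist_3.50.png

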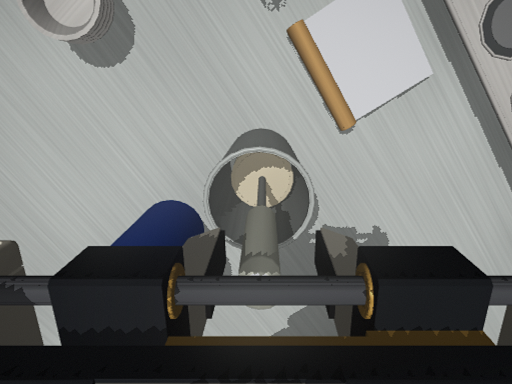

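>>> {"fn": "jog_arm", "kwargs": {"commands": [{"slide": [0, -0.2, 0.3], "angular": [0, 0, 0], "fingers": -1}, {"slide": [0, 0, 0], "angular": [0, 0, 0], "fingers": -1}]}}

```text
clock: 3.75
eef_pos: [0.4994, -0.3225, 0.2275]
orientation: [179.0, -0.0, 55.6]
contact_force: [-0.9, 0.7, 0.4]
width: 0.0286
```

>>> {"fn": "jog_arm", "kwargs": {"commands": [{"slide": [0, -0.4, 0.5], "angular": [0, 0, 0], "fingers": -1}, {"slide": [0, 0, 0], "angular": [0, 0, 0], "fingers": -1}, {"slide": [0, 0, 0], "angular": [0, 0, 0], "fingers": -1}]}}

```text
clock: 4.05
eef_pos: [0.4957, -0.3197, 0.2224]
orientation: [179.0, -0.0, 55.6]
contact_force: [0.0, 0.4, 3.3]
width: 0.0195
```

```bash
python3 go.py .495 -.3205 .288 wrist,side
```

```text
t 4.05 pos [ 0.4957 -0.3197  0.2224] ori [179.   -0.   55.6] z [ 0.014 -0.009 -1.   ] w 0.0195 F [0.  0.4 3.3] q [ 61.  25. -40.  99.  18.  62. -19.]
tool cm [-0.1   0.09 -6.56]
pics/wrist_4.05.png
pics/side_4.05.png
```

The jaws hold the rod (19.5 mm opening). Now the first stroke up.

>>> {"fn": "jog_arm", "kwargs": {"commands": [{"slide": [0, 0, -2.2], "angular": [0, 0, 0], "fingers": -1}, {"slide": [0, 0, -2.2], "angular": [0, 0, 0], "fingers": -1}, {"slide": [0, 0, -2.2], "angular": [0, 0, 0], "fingers": -1}, {"slide": [0, 0, 0], "angular": [0, 0, 0], "fingers": -1}]}}

```text
clock: 4.55
eef_pos: [0.4933, -0.3185, 0.287]
orientation: [179.3, -0.0, 55.6]
contact_force: [0.0, -0.2, -1.5]
width: 0.0191
```

```bash
python3 go.py .495 -.3205 .289 side,wrist; python3 go.py .495 -.3205 .222
python3 - <<'E'
import cv2,numpy as np,glob,os
S=sorted(glob.glob("pics/side_*"),key=os.path.getmtime)[-1];W=S.replace("side","wrist");W=sorted(glob.glob("pics/wrist_*"),key=os.path.getmtime)[-1]
s=cv2.imread(S)[70:220,260:400];w=cv2.imread(W)
cv2.imwrite("pics/c3.png",np.hstack([cv2.resize(s,(350,375)),cv2.resize(w,(450,375))]))
E
```

```text
t 4.55 pos [ 0.4933 -0.3185  0.287 ] ori [179.3  -0.   55.6] z [ 0.01  -0.006 -1.   ] w 0.0191 F [ 0.  -0.2 -1.5] q [ 62.  22. -41.  94.  15.  69. -17.]
tool cm [-0.07  0.26 -0.19]
pics/side_4.55.png
pics/wrist_4.55.png
t 4.65 pos [ 0.4915 -0.318   0.284 ] ori [179.6  -0.   55.6] z [ 0.006 -0.003 -1.   ] w 0.0199 F [ 0.2  1.5 -1.1] q [ 62.  22. -41.  95.  15.  69. -17.]
tool cm [-0.01  0.39  6.2 ]
```

View pics/c3.png

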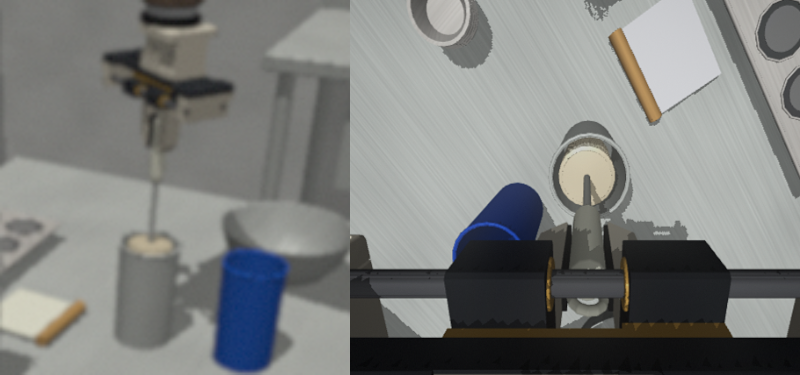

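The head top is level with the rim. I push back down with a small sideways correction.

>>> {"fn": "jog_arm", "kwargs": {"commands": [{"slide": [0, 0.3, 2], "angular": [0, 0, 0], "fingers": -1}, {"slide": [0, 0, 2], "angular": [0, 0, 0], "fingers": -1}, {"slide": [0, 0, 1.5], "angular": [0, 0, 0], "fingers": -1}, {"slide": [0, 0, 0.6], "angular": [0, 0, 0], "fingers": -1}]}}

```text
clock: 5.05
eef_pos: [0.4946, -0.3204, 0.2202]
orientation: [179.6, 0.0, 55.6]
contact_force: [-5.7, 2.6, 41.8]
width: 0.0192
```

```bash
python3 go.py .4955 -.320 .222
```

```text
t 5.05 pos [ 0.4946 -0.3204  0.2202] ori [179.6   0.   55.6] z [ 0.006 -0.004 -1.   ] w 0.0192 F [-5.7  2.6 41.8] q [ 61.  25. -40.  98.  18.  62. -19.]
tool cm [ 0.08  0.05 -0.18]
```

A 42 N push confirms floor contact. Second stroke up, to the same height.

>>> {"fn": "jog_arm", "kwargs": {"commands": [{"slide": [0, 0, -0.2], "angular": [0, 0, 0], "fingers": -1}, {"slide": [0, 0, -2.2], "angular": [0, 0, 0], "fingers": -1}, {"slide": [0, 0, -2.2], "angular": [0, 0, 0], "fingers": -1}, {"slide": [0, 0, -2.1], "angular": [0, 0, 0], "fingers": -1}, {"slide": [0, 0, 0], "angular": [0, 0, 0], "fingers": -1}]}}

```text
clock: 5.55
eef_pos: [0.4912, -0.3183, 0.2822]
orientation: [-179.8, -0.1, 55.6]
contact_force: [0.6, -0.3, -2.1]
width: 0.0198
```

```bash
python3 go.py .4955 -.320 .287 side,wrist; python3 go.py .4955 -.320 .222
python3 - <<'E'
import cv2,numpy as np,glob,os
S=sorted(glob.glob("pics/side_*"),key=os.path.getmtime)[-1];W=sorted(glob.glob("pics/wrist_*"),key=os.path.getmtime)[-1]
s=cv2.imread(S)[70:220,260:400];w=cv2.imread(W)
cv2.imwrite("pics/c4.png",np.hstack([cv2.resize(s,(350,375)),cv2.resize(w,(450,375))]))
E
```

```text
t 5.55 pos [ 0.4912 -0.3183  0.2822] ori [-1.798e+02 -1.000e-01  5.560e+01] z [-0.002  0.003 -1.   ] w 0.0198 F [ 0.6 -0.3 -2.1] q [ 62.  22. -41.  94.  15.  70. -17.]
tool cm [ 0.11  0.45 -0.48]
pics/side_5.55.png
pics/wrist_5.55.png
t 5.65 pos [ 0.4896 -0.3179  0.2794] ori [-179.6   -0.    55.6] z [-0.006  0.005 -1.   ] w 0.0199 F [ 1.3 -0.4 -0.8] q [ 62.  22. -41.  94.  15.  69. -17.]
tool cm [0.16 0.65 5.74]
```

View pics/c4.png

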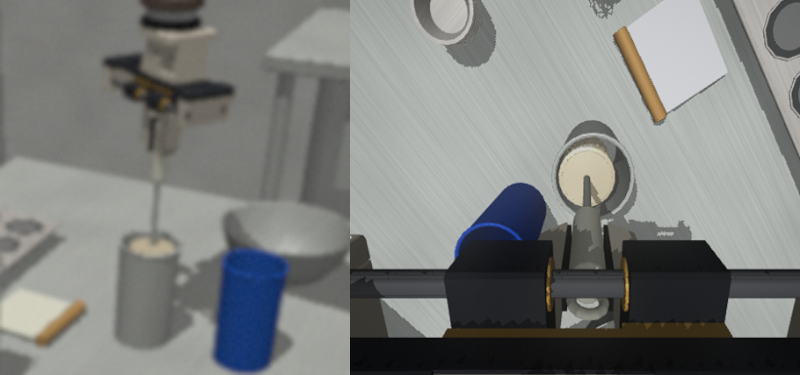

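>>> {"fn": "jog_arm", "kwargs": {"commands": [{"slide": [0.1, 0.5, -0.8], "angular": [0, 0, 0], "fingers": -1}]}}

```text
clock: 5.75
eef_pos: [0.4926, -0.3195, 0.285]
orientation: [-179.3, -0.0, 55.6]
contact_force: [-0.4, 0.0, -2.3]
width: 0.0192
```

```bash
python3 go.py .4955 -.320 .222
```

```text
t 5.75 pos [ 0.4926 -0.3195  0.285 ] ori [-179.3   -0.    55.6] z [-0.01   0.007 -1.   ] w 0.0192 F [-0.4  0.  -2.3] q [ 62.  23. -41.  93.  15.  71. -17.]
tool cm [0.12 0.34 6.3 ]
```

>>> {"fn": "jog_arm", "kwargs": {"commands": [{"slide": [0.1, 0.3, 2], "angular": [0, 0, 0], "fingers": -1}, {"slide": [0, 0, 2], "angular": [0, 0, 0], "fingers": -1}, {"slide": [0, 0.1, 1.5], "angular": [0, 0, 0], "fingers": -1}, {"slide": [0, 0, 0.5], "angular": [0, 0, 0], "fingers": -1}]}}

```text
clock: 6.15
eef_pos: [0.4968, -0.321, 0.2215]
orientation: [-179.2, -0.0, 55.6]
contact_force: [-1.0, 0.8, -0.8]
width: 0.0197
```

```bash
python3 go.py .4955 -.320 .222
```

```text
t 6.15 pos [ 0.4968 -0.321   0.2215] ori [-179.2   -0.    55.6] z [-0.011  0.008 -1.   ] w 0.0197 F [-1.   0.8 -0.8] q [ 60.  26. -40.  97.  18.  64. -19.]
tool cm [ 0.01 -0.16 -0.05]
```

No contact force yet, so I press slightly further to reach the floor.

>>> {"fn": "jog_arm", "kwargs": {"commands": [{"slide": [0, -0.1, 0.3], "angular": [0, 0, 0], "fingers": -1}]}}

```text
clock: 6.25
eef_pos: [0.4972, -0.3207, 0.2203]
orientation: [-179.3, -0.0, 55.6]
contact_force: [-4.4, 2.4, 32.9]
width: 0.0193
```

```bash
python3 go.py .4955 -.320 .222
```

```text
t 6.25 pos [ 0.4972 -0.3207  0.2203] ori [-179.3   -0.    55.6] z [-0.009  0.007 -1.   ] w 0.0193 F [-4.4  2.4 32.9] q [ 60.  26. -40.  97.  18.  64. -19.]
tool cm [-0.04 -0.18 -0.17]
```

Floor reached (33 N). Now I draw it out, checking midway.

>>> {"fn": "jog_arm", "kwargs": {"commands": [{"slide": [0, -0.1, -0.3], "angular": [0, 0, 0], "fingers": -1}, {"slide": [0, 0.1, -2.5], "angular": [0, 0, 0], "fingers": -1}, {"slide": [0, 0.1, -2.5], "angular": [0, 0, 0], "fingers": -1}, {"slide": [0, 0.1, -2.5], "angular": [0, 0, 0], "fingers": -1}]}}

```text
clock: 6.65
eef_pos: [0.4981, -0.3213, 0.298]
orientation: [-178.9, -0.1, 55.7]
contact_force: [0.2, -0.3, -1.4]
width: 0.0194
```

```bash
python3 go.py .4955 -.320 .43
```

```text
t 6.65 pos [ 0.4981 -0.3213  0.298 ] ori [-1.789e+02 -1.000e-01  5.570e+01] z [-0.015  0.012 -1.   ] w 0.0194 F [ 0.2 -0.3 -1.4] q [ 61.  23. -41.  91.  15.  73. -17.]
tool cm [ -0.02  -0.53 -13.19]
```

>>> {"fn": "jog_arm", "kwargs": {"commands": [{"slide": [0, 0, -3], "angular": [0, 0, 0], "fingers": -1}, {"slide": [0, 0, -3], "angular": [0, 0, 0], "fingers": -1}, {"slide": [0, 0, -3], "angular": [0, 0, 0], "fingers": -1}, {"slide": [0, 0, -3], "angular": [0, 0, 0], "fingers": -1}, {"slide": [0, 0, -1.5], "angular": [0, 0, 0], "fingers": -1}]}}

```text
clock: 7.15
eef_pos: [0.5002, -0.3225, 0.4413]
orientation: [-179.1, -0.1, 55.7]
contact_force: [0.7, 0.4, -1.4]
width: 0.0193
```

```bash
python3 go.py .45 -.1 .43 side,top
```

```text
t 7.15 pos [ 0.5002 -0.3225  0.4413] ori [-1.791e+02 -1.000e-01  5.570e+01] z [-0.013  0.01  -1.   ] w 0.0193 F [ 0.7  0.4 -1.4] q [ 61.  19. -42.  78.  12.  89. -14.]
tool cm [ 15.55 -16.67   1.42]
pics/side_7.15.png
pics/top_7.15.png
```

View pics/side_7.15.png

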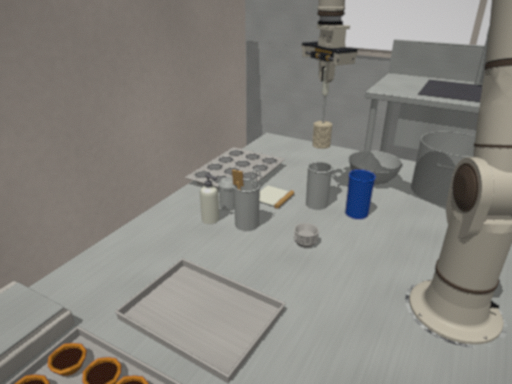

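View pics/top_7.15.png

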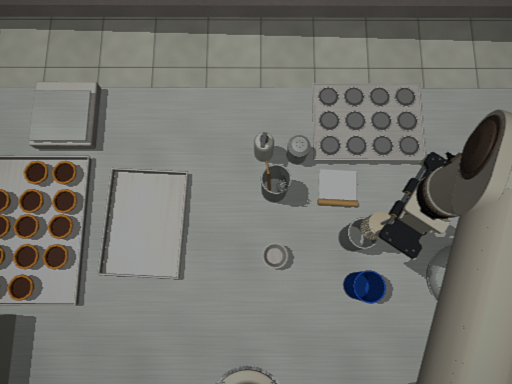

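The brush is fully out (tip about 0.21 m high) and the beaker hasn't moved. Next I go left towards the tray, yawing along the way.

>>> {"fn": "jog_arm", "kwargs": {"commands": [{"slide": [3.4, -2.5, 0], "angular": [0, 0, -0.09], "fingers": -1}, {"slide": [3.6, -2.2, 0], "angular": [0, 0, -0.09], "fingers": -1}, {"slide": [3.8, -1.9, 0], "angular": [0, 0, -0.09], "fingers": -1}, {"slide": [3.9, -1.5, 0], "angular": [0, 0, -0.09], "fingers": -1}]}}

```text
clock: 7.65
eef_pos: [0.4911, -0.1575, 0.4362]
orientation: [-178.9, -0.4, 76.2]
contact_force: [0.7, 0.4, -0.8]
width: 0.0194
```

```bash
python3 go.py .46 .2 .44
```

```text
t 7.65 pos [ 0.4911 -0.1575  0.4362] ori [-178.9   -0.4   76.2] z [-0.018  0.012 -1.   ] w 0.0194 F [ 0.7  0.4 -0.8] q [ 58.  10. -50.  89.   7.  86.  -6.]
tool cm [ 33.97 -11.56   0.1 ]
```

>>> {"fn": "jog_arm", "kwargs": {"commands": [{"slide": [4.0, -1.3, 0], "angular": [0, 0, -0.09], "fingers": -1}, {"slide": [4.1, -0.9, 0], "angular": [0, 0, -0.09], "fingers": -1}, {"slide": [4.2, -0.5, -0.2], "angular": [0, 0, -0.09], "fingers": -1}, {"slide": [4.2, -0.2, -0.2], "angular": [0, 0, -0.09], "fingers": -1}]}}

```text
clock: 8.05
eef_pos: [0.4747, 0.0166, 0.437]
orientation: [-178.7, -0.9, 97.6]
contact_force: [0.9, 0.2, -1.1]
width: 0.0195
```

```bash
python3 go.py .46 .2 .44
```

```text
t 8.05 pos [0.4747 0.0166 0.437 ] ori [-178.7   -0.9   97.6] z [-0.025  0.012 -1.   ] w 0.0195 F [ 0.9  0.2 -1.1] q [ 51.   6. -59.  93.   4.  85.  -1.]
tool cm [18.38  0.96 -0.05]
```

>>> {"fn": "jog_arm", "kwargs": {"commands": [{"slide": [4.3, -0.3, 0], "angular": [0, 0, -0.09], "fingers": -1}, {"slide": [4.3, 0, 0], "angular": [0, 0, -0.09], "fingers": -1}, {"slide": [4.3, 0.4, 0], "angular": [0, 0, -0.09], "fingers": -1}, {"slide": [4.2, 0.8, 0], "angular": [0, 0, -0.09], "fingers": -1}]}}

```text
clock: 8.45
eef_pos: [0.4328, 0.1898, 0.4355]
orientation: [-178.8, -1.2, 119.0]
contact_force: [0.6, -0.2, -1.1]
width: 0.0195
```

```bash
python3 go.py .44 .26 .40
```

```text
t 8.45 pos [0.4328 0.1898 0.4355] ori [-178.8   -1.2  119. ] z [-0.028  0.009 -1.   ] w 0.0195 F [ 0.6 -0.2 -1.1] q [ 38.   7. -69.  93.   5.  85.  -3.]
tool cm [5.71 4.1  3.59]
```

>>> {"fn": "jog_arm", "kwargs": {"commands": [{"slide": [2.5, 0, 0], "angular": [-0.14, 0, 0], "fingers": -1}, {"slide": [2.5, 0, 0], "angular": [-0.14, 0, 0], "fingers": -1}, {"slide": [0, 0, 0], "angular": [-0.14, 0, 0], "fingers": -1}]}}

```text
clock: 8.75
eef_pos: [0.4076, 0.2301, 0.4305]
orientation: [164.0, -3.3, 120.2]
contact_force: [0.0, -0.2, -2.4]
width: 0.0197
```

```bash
python3 go.py .44 .26 .40
```

```text
t 8.75 pos [0.4076 0.2301 0.4305] ori [164.   -3.3 120.2] z [ 0.21   0.187 -0.96 ] w 0.0197 F [ 0.  -0.2 -2.4] q [ 36. -17. -51. 108. -22.  69.  20.]
tool cm [0.78 3.28 4.17]
```

Joint 2 is near its −17.6° limit, so I move out and down before tilting further.

>>> {"fn": "jog_arm", "kwargs": {"commands": [{"slide": [0.3, 1.5, 2], "angular": [0, 0, 0], "fingers": -1}, {"slide": [0.3, 1.5, 2], "angular": [0, 0, 0], "fingers": -1}, {"slide": [0, 0, 0], "angular": [0, 0, 0], "fingers": -1}]}}

```text
clock: 9.05
eef_pos: [0.4367, 0.2498, 0.398]
orientation: [163.8, -2.8, 119.4]
contact_force: [-0.4, 0.3, -0.8]
width: 0.0196
```

```bash
python3 go.py .44 .26 .32
```

```text
t 9.05 pos [0.4367 0.2498 0.398 ] ori [163.8  -2.8 119.4] z [ 0.219  0.178 -0.959] w 0.0196 F [-0.4  0.3 -0.8] q [ 38. -11. -59. 108. -15.  63.  12.]
tool cm [ 0.35 -1.42  7.73]
```

>>> {"fn": "jog_arm", "kwargs": {"commands": [{"slide": [0.2, -0.5, 2.5], "angular": [0, 0, 0], "fingers": -1}, {"slide": [0.2, -0.5, 2.5], "angular": [0, 0, 0], "fingers": -1}, {"slide": [0, 0, 0], "angular": [-0.1, 0, 0], "fingers": -1}]}}

```text
clock: 9.35
eef_pos: [0.4358, 0.2582, 0.3426]
orientation: [158.5, -3.4, 119.7]
contact_force: [-1.7, 1.9, -2.8]
width: 0.0195
```

```bash
python3 go.py .44 .26 .31
```

```text
t 9.35 pos [0.4358 0.2582 0.3426] ori [158.5  -3.4 119.7] z [ 0.292  0.229 -0.929] w 0.0195 F [-1.7  1.9 -2.8] q [ 37. -13. -59. 117. -21.  50.  17.]
tool cm [-0.24 -0.77  3.19]
```

>>> {"fn": "jog_arm", "kwargs": {"commands": [{"slide": [0, 1.2, 1], "angular": [-0.08, 0, 0], "fingers": -1}, {"slide": [0, 1.2, 1], "angular": [-0.08, 0, 0], "fingers": -1}]}}

```text
clock: 9.55
eef_pos: [0.4601, 0.2716, 0.3316]
orientation: [149.2, -3.3, 119.6]
contact_force: [0.3, 1.4, -1.0]
width: 0.0195
```

```bash
python3 go.py .46 .27 .31
```

```text
t 9.55 pos [0.4601 0.2716 0.3316] ori [149.2  -3.3 119.6] z [ 0.42   0.295 -0.858] w 0.0195 F [ 0.3  1.4 -1. ] q [ 33. -13. -56. 123. -28.  37.  22.]
tool cm [-0.26 -1.17  1.8 ]
```

>>> {"fn": "jog_arm", "kwargs": {"commands": [{"slide": [0, 0.3, 0.6], "angular": [-0.08, 0, 0], "fingers": -1}, {"slide": [0, 0.2, 0.6], "angular": [-0.08, 0, 0], "fingers": -1}, {"slide": [0, 0, 0], "angular": [0, 0, 0], "fingers": -1}]}}

```text
clock: 9.85
eef_pos: [0.4664, 0.2738, 0.3196]
orientation: [140.2, -3.3, 119.4]
contact_force: [0.1, -0.5, -1.2]
width: 0.0196
```

```bash
python3 go.py .46 .27 .31
```

```text
t 9.85 pos [0.4664 0.2738 0.3196] ori [140.2  -3.3 119.4] z [ 0.537  0.353 -0.766] w 0.0196 F [ 0.1 -0.5 -1.2] q [ 24. -14. -48. 131. -40.  23.  33.]
tool cm [-0.08 -1.19  0.26]
```

>>> {"fn": "jog_arm", "kwargs": {"commands": [{"slide": [0, -1, 1.2], "angular": [0, 0, 0], "fingers": -1}, {"slide": [0, 0, 0], "angular": [0, 0, 0], "fingers": -1}]}}

```text
clock: 10.05
eef_pos: [0.4645, 0.2746, 0.3033]
orientation: [140.4, -3.3, 119.5]
contact_force: [-0.9, -0.2, -2.1]
width: 0.0193
```

```bash
python3 go.py .46 .27 .31 side,top; python3 go.py .46 .27 .31; cp $(ls -t pics/side_*|head -1) pics/sf.png;  cp $(ls -t pics/top_*|head -1) pics/tf.png
```

```text
t 10.05 pos [0.4645 0.2746 0.3033] ori [140.4  -3.3 119.5] z [ 0.533  0.352 -0.77 ] w 0.0193 F [-0.9 -0.2 -2.1] q [ 24. -13. -50. 132. -40.  20.  33.]
tool cm [-0.14 -0.05 -0.92]
pics/side_10.05.png
pics/top_10.05.png
t 10.15 pos [0.4668 0.2753 0.3063] ori [140.1  -3.2 119.4] z [ 0.537  0.353 -0.766] w 0.0194 F [ 0.9 -0.4 -0.8] q [ 24. -13. -50. 132. -40.  20.  33.]
tool cm [-0.11 -0.41 -0.83]
```

View pics/sf.png

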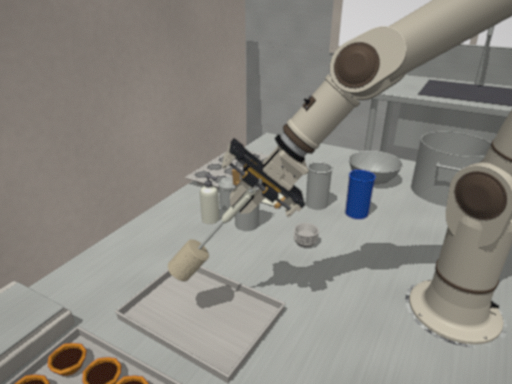

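View pics/tf.png

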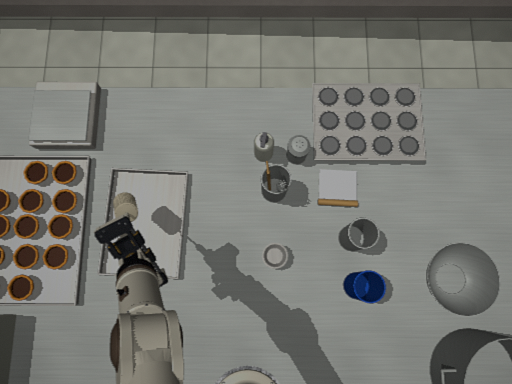

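The side view shows the slanted head at (188,261), above the tray and touching nothing. The top view has the head at (125,206). The beaker is still at (362,236), and the bystanders are where they were. I triangulate the head as a check.

Run:
```python
from h import *
t=cam("top");s=cam("side")
h,e=tri(s,(188,261),t,(125,206));print("head",h.round(3),e.round(4))
b=arm.sense();print(b["clock"],b["eef_pos"],b["qd"].round(2))
g=np.array([.4668,.2753,.3063])-.0188*np.array([.537,.353,-.766])
v=g-h;print("axis tilt",np.degrees(np.arccos(v[2]/np.linalg.norm(v))),np.linalg.norm(v))
print("tray c",np.mean([plane(t,p,.024) for p in [(113,170),(188,172),(103,276),(181,278)]],0))
g=cv2.cvtColor(t["frame"],cv2.COLOR_RGB2BGR);cv2.imwrite("pics/t_last.png",cv2.resize(g[140:300,90:220],None,fx=4,fy=3.7))
```

```text
head [0.56  0.336 0.167] 0.0072
10.25 [0.46739648 0.27521499 0.30699711] [-0.21 -0.07  0.2   0.27 -0.3  -0.44  0.27]
axis tilt 38.82876556118481 0.19685099128776887
tray c [0.53668573 0.31683253 0.024     ]
```

View pics/t_last.png

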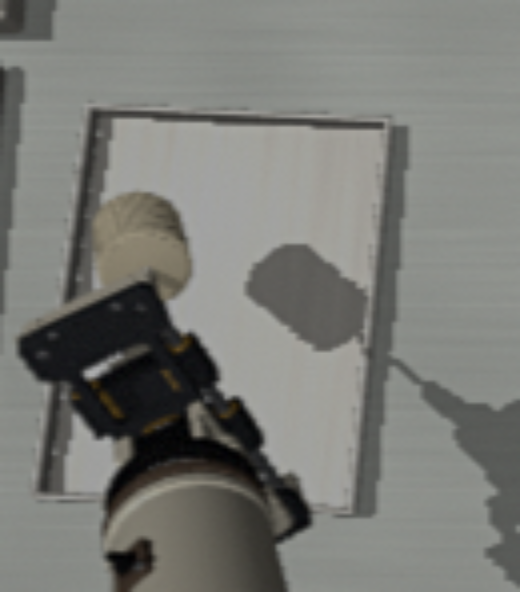

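```bash
python3 -c "
from rig import arm
print(arm.finish_job())"
```

```text
the job is handed in; nothing more can be done
None
```

I gave the brush two strokes in the steel beaker, drew it out and handed the job in at about 10 s. The gripper was still holding the brush, slanted over the drip tray. `finish_job()` gives no verdict, so the results below are my own checks.

- **Strokes:** The first rise brought the head's top level with the rim in the pictures. The second reached about 65 mm of the full 66 mm. Both pushes down ended on the floor, with contact forces of 42 N and 33 N. The second push stopped just short with no force, so I pressed a little further.
- **Final pose:** Two-view triangulation puts the head centre at (0.560, 0.336, 0.167) m, about 24 mm and 19 mm from the tray's centre. The tool pose gives about the same point. The brush leans about 39–40° from upright, short of the 45° half-way mark but within limits. The lowest edge of the head is about 0.12 m above the table, with nothing near it.
- **Stillness:** Joint speeds were below 0.5°/s at the last reading, and the rod was still held at 19.4 mm opening.
- **Surroundings:** The last top picture shows the beaker upright in its place, and the bystanders looked unmoved.

Two things were less clean:
- **Drift:** The arm drifted a few millimetres in rows where it should have stood still; I corrected this along the way.
- **Triangulation:** The two rays in the final triangulation missed each other by 7 mm, because the head was partly hidden in the top view.

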